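Set the tabletop easel and hold its spring arm open

ROBOT

A 6-joint arm with a two-finger parallel gripper is mounted at the origin on the work surface. World frame = base frame: x ahead of the robot, y to its left, z up, the work surface at z = 0. Lengths are in m, angles in rad, forces in N, time in s.
With the tool pointing down it reaches from about 0.4 to 0.925 m from the base axis. Payload 3.4 kg.
Tool frame: the origin (TCP) lies midway between the tips of the shut fingers; the grasp point (between the pads) lies 19 mm behind it; z points along the fingers, y is the line along which they close (so a half turn about z gives the same grasp; the last joint's range is limited). The gripper opens to 85 mm and grips with 20 to 120 N. Pads are 22 mm wide; open, the fingers measure 114 mm over their backs; the gripper's body (76 mm by 85 mm) begins 54 mm behind the grasp point. The pads swing forward as they close: fully open they stand 13 mm farther back than shut.
Start: joints at [1.119, 0.307, 1.506, -0, 1.328, -0.073], TCP at [0.213, 0.534, 0.197] pointing down, gripper open.
Joint ranges: [-3.12, 3.12], [-1.05, 2.28], [0.14, 2.33], [-1.42, 4.57], [0.1, 2.73], [-2.68, 2.68]. Speed limits (rad/s): [2.57, 2.57, 3.14, 3.14, 3.14, 3.14].

INTERFACE

Orientations are given as a rotation vector (axis times angle).
In Python, from plant import robot gives the robot as it stands.
- The arm moves only by the tool play_rows, never from a script. Its argument "rows" is a list that holds one entry, the list of rows, each a list of 6 numbers: the shift along the world's x, y, z in cm, then the turn, a rotation vector about the world's x, y, z in degrees. In form: [[[tx, ty, tz, wx, wy, wz], ...]]. A call has 1 to 8 rows; each row is the pose to reach, as a shift and turn from the pose commanded when the call began; what a row does not reach only later rows make up. A row lasts 1/8 s, in which the tool goes at most 62.5 mm and 10.7 degrees, less where a joint would pass 70% of its speed; a pose out of reach is approached as far as the arm can. A call with a gripper value outside its range is refused whole. "hand" is the closure, from -1 (fully open) to 1 (shut), set as the call begins (left out, the last holds). The fingers move at their own pace and stop on an object; the grip force is fixed at half the most. Time passes only in rows, so rows that repeat a pose let the fingers close. It gives the time, the measured TCP pose, the force, the opening and the grip force at its end, in the units of the state.
- robot.get_state(): the state, without advancing time (a new reading comes with each control period).
- robot.snapshot(name): name is "scene" or "top" or "wrist"; returns a dict with "image" (384x512x3 uint8, red, green, blue), "depth" (384x512 float32, m along the optical axis (not along the pixel's ray), 0 where there is no reading), "vertical_fov" (degrees; the focal length in pixels is half the picture's height over the tangent of half this angle, whatever the lens; pixels are square), "cx", "cy" (the principal point, pixels), "R" (3x3) and "t" (3): a world point X has camera coordinates R X + t. Camera axes: x right, y down, z forward; pixel columns grow to the right and rows downward; lengths in m; the calibration is good to about 2 mm. A picture is of the moment at which its call begins.
- robot.sign_off(): hands the job in; it is judged then, once.
The state is a dict: "t": time; "qpos": joint angles; "qd": joint speeds; "effort": joint torques, N m; "position": TCP position; "ee_rot": TCP orientation; "wrist_force": force on the tool from outside, world axes, zero at the start; "torque": the same for the moment, N m; "grip_width": opening from 0.0 (shut) to 1.0 (fully open); "grip_force": force on a finger pad.
Only numpy, scipy, OpenCV 4.12 (cv2) and the standard library are available. Lean on these libraries where they do the work, as an engineer would, in place of code of your own. Each camera call takes 0.05 s, during which the arm holds its last target. There are 200 camera calls.

TASK

Get the tabletop easel ready for the next cut-out: by its bar, tilt the easel's board up to 45 degrees from level and let go of it so that it stays there. Then swing the spring-loaded retaining arm at the easel's foot away from the board, all the way to its stop, and finish while still holding it there, with the board still at 45 degrees. Leave the other things on the table where they are.

Things in the scene. Friction and masses are not known exactly. Their poses are not given: they have to be found in the camera images.
- easel: Tabletop easel: fixed wooden box base 260 (x) by 230 (y) by 50 mm high, under a tilting plywood board. Origin: centre of its underside, on the table. Its x axis runs along the board's hinge; the -y side is the foot (hinge and retaining arm), at the +y side the board rises. Turned up to 0.3 rad from the world axes.
- hinge (a point): Middle of the board's hinge axis, fixed on the easel at (0, -100, 62) mm in the easel's frame; the axis is parallel to the easel's x.
- board (a joint): Tilt of the board in rad: 0 = level, pi/4 = 45 degrees, end stop at 1.3; it starts between 0 and 0.25. Stiff friction hinge that stays where it is left (about 7 N at the bar to raise it). Board 260 by 218 by 10 mm.
- bar (a point): Middle of the board's bar: round steel, 10 mm thick, 120 mm long, parallel to the hinge, on two side legs 45 mm beyond the board's free edge (110 mm clear between the legs). In the board's mid-plane 265 mm from the hinge axis: at tilt a, 265*cos(a) mm to the easel's +y and 265*sin(a) mm above the hinge. Pinched from above it turns between the fingers as the board tilts.
- pivot: Fixed hanger bracket and dark pivot body (84 mm disc, top 56 mm above the table) in front of the easel's foot, turned like the easel, with two upright stop pins 74 mm high. Origin: on the table below the arm's pivot axis, which is vertical.
- post (a point): Top of the finger post: a steel pin 12 mm across, standing upright on the retaining arm (a level aluminium bar 14 mm wide, 10 mm thick) 140 mm from the pivot axis. Its top is 115 mm above the table, the arm's top face 70 mm, so 45 mm of it is free. May be pinched from above or pushed.
- swing (a joint): Swing of the retaining arm, rad. 0 = rest, pointing along the easel's +x from the pivot axis, in front of the board's foot; grows as the post swings away from the board, clockwise from above; stop at 1.0. At a the post is (140*cos(a), -140*sin(a)) mm from the pivot axis in the easel's axes. A spring always pulls it back to 0: about 3 N at the post at rest, 6 N at the stop.
- tub: Green paint tub, 72 mm across, 75 mm high, leave alone. Origin: centre of its underside.
- cup: White water cup, 72 mm across, 85 mm high, leave alone. Origin: centre of its underside.
- jar: Small glass jar with black lid, 50 mm across, 60 mm high, leave alone. Origin: centre of its underside.
- brush_a: Paint brush lying flat, 190 mm long, leave alone. Origin: under its middle.
- brush_b: Second, dark-handled paint brush lying flat, 170 mm long, leave alone. Origin: under its middle.
- cutout: Flower-shaped brown cut-out, 150 mm across, 6 mm thick, lying flat, leave alone. Origin: centre of its underside.
Things that resemble listed ones, but are neither listed nor needed, are in the scene too. What is shaped like the pivot but blue is not meant.

How it is judged:
On the way, in this order (a step that is already met when the one before it is completed fails the run):
1. the board is tilted to 45 degrees and let go (value of joint board between 0.655 and 0.915 rad and contact force between the fingers and board below 0.1 N), for 0.3 s.
2. the retaining arm is held at its stop (value of joint board between 0.655 and 0.915 rad and value of joint swing above 0.93 rad and contact force between the fingers and swing above 2 N), for 0.3 s.
At the end, for the whole second after the job is handed in: The board stands at 45 degrees within 7 degrees, not touched by the robot; the retaining arm is at its stop (joint above 0.93 of 1.0 rad), with the fingers bearing on it with more than 2 N (all of step 2 and contact force between each of the arm, the fingers and board below 0.1 N); the arm keeps its last pose, push and grip.
It fails at once if a bystander is moved more than 30 mm or tipped over (distance of any of tub, cup, jar, brush_a, brush_b, cutout from where it was at the start of the episode above 0.03 m or angle between any of tub, cup, jar, brush_a, brush_b, cutout's own z axis and vertical above 0.5 rad).
It also fails if it takes over 51 s, if anything falls off the work surface, if the arm or the gripper's body presses on something with over 40 N, if the wrist force passes 120 N, or if a joint passes its speed limit or range.

## Working session

There is one attempt and no reset: what is moved stays moved. The work goes in short steps, Python scripts to look and compute and a tool call to move; the robot and the scene stay as the last step left them, time stands still between calls to the robot, and variables do not carry over. Pictures are saved under pics/ and viewed, at most 10 in all, crops included, and the job is handed in when it is done.

Besides the shell and the picture viewer there is one more tool, called after "Request:" as name([rows], argument=value, ...), one row to a line, values as JSON. play_rows: Moves the arm, as the interface text tells. Its arguments: {"type":"object","properties":{"rows":{"type":"array","items":{"type":"array","items":{"type":"array","items":{"type":"number"}}}},"hand":{"type":"number"}},"required":["rows"]}

```bash
mkdir -p pics; cat > h.py <<'E'
import numpy as np, cv2
from plant import robot
def snap(n):
    return robot.snapshot(n)
def save(s,f): cv2.imwrite('pics/'+f,s['image'][:,:,::-1])
def cloud(s):
    d=s['depth'];h,w=d.shape;f=h/2/np.tan(np.radians(s['vertical_fov'])/2)
    v,u=np.mgrid[:h,:w]
    P=np.stack([(u-s['cx'])/f*d,(v-s['cy'])/f*d,d],-1)
    X=(P-s['t'])@s['R']
    X[d==0]=np.nan
    return X
E
python3 - <<'E'
from h import *
for n in ['scene','top']:
    s=snap(n); save(s,n+'0.png'); X=cloud(s); np.save(n+'0.npy',X); print(n,s['vertical_fov'],-np.array(s['R']).T@s['t'])
st=robot.get_state();print(st)
E
```

```text
scene 53.592486790403704 [ 0.99823653 -0.66705887  0.90126982]
top 42.26997002498162 [0.18293594 0.03767482 1.40072277]
{'t': 0.1, 'qpos': array([ 1.11851938e+00,  3.07489818e-01,  1.50753199e+00,  2.88504925e-05,
        1.32839207e+00, -7.34994085e-02]), 'qd': array([-1.17224760e-04, -2.11850287e-03, -3.64044322e-03, -2.11750589e-04,
       -5.52661042e-05,  8.86106181e-04]), 'effort': array([ 1.26456704e-03, -4.58528852e+01, -2.52608281e+01,  5.97937947e-05,
        5.49762175e-03, -1.91651708e-06]), 'position': array([0.21234061, 0.53362524, 0.19588206]), 'ee_rot': array([-5.91348226e-01, -3.08492476e+00,  2.75061595e-03]), 'wrist_force': array([ 1.01232501, -0.01678526, -0.11575582]), 'torque': array([-0.02581413, -0.03149706,  0.01406356]), 'grip_force': 0.0, 'grip_width': 0.999809842292633}
```

View pics/top0.png

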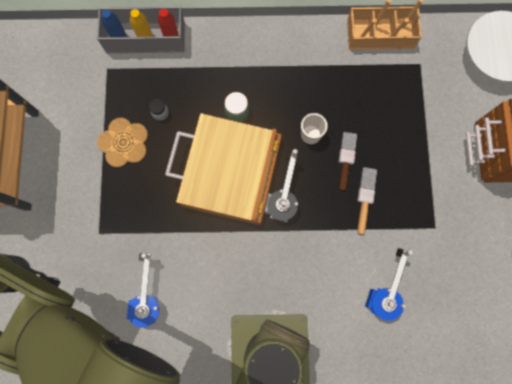

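View pics/scene0.png

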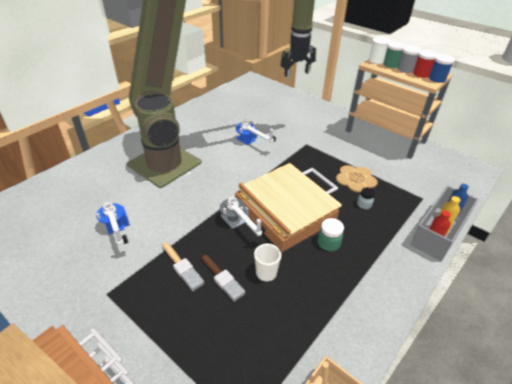

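The top view shows three pivot-like things: a dark one at (283,205) with its post at (294,153), and blue ones at (143,310) and (388,305). There are two bar-like things: the easel's bar at (178,155) and a drawer handle at (473,150). I choose the dark pivot and the easel's bar, and will check that in one crop while measuring.

```bash
python3 - <<'E'
from h import *
X=np.load('top0.npy'); im=cv2.imread('pics/top0.png')
c=cv2.resize(im[95:240,155:320],None,fx=4.5,fy=4,interpolation=cv2.INTER_CUBIC); c=cv2.resize(im[95:240,155:320],None,fx=4,fy=4,interpolation=cv2.INTER_CUBIC); cv2.imwrite('pics/crop.png',c)
for n,(u,v) in dict(board=(230,165),bl=(200,135),br=(262,190),post=(294,153),post2=(293,156),disc=(283,205),disc2=(276,213),barm=(176,155),tub=(236,103),cup=(314,125),jar=(159,110),table=(420,150),cut=(123,142)).items(): print(n,np.round(X[v,u],3))
# board plane
P=X[130:205,195:265].reshape(-1,3);P=P[(P[:,2]>.06)]
A=np.c_[P[:,:2],np.ones(len(P))];k=None
for i in range(5):
    k=np.linalg.lstsq(A,P[:,2],rcond=None)[0];r=abs(A@k-P[:,2]);A=A[r<.006];P=P[r<.006]
print('plane',k,len(P),'tilt',np.arctan(np.hypot(*k[:2])),'yaw of grad',np.degrees(np.arctan2(k[1],k[0])))
Q=X[95:235,165:300].reshape(-1,3);Q=Q[np.isfinite(Q[:,0])]
Q=Q[abs(Q[:,:2]@k[:2]+k[2]-Q[:,2])<.005]
m=np.zeros((800,800),np.uint8);ix=((Q[:,:2]-[.2,-.3])*1000).astype(int);ok=((ix>=0)&(ix<800)).all(1);m[ix[ok,0],ix[ok,1]]=255
m=cv2.morphologyEx(m,cv2.MORPH_CLOSE,np.ones((9,9)));m=cv2.morphologyEx(m,cv2.MORPH_OPEN,np.ones((41,41)))
cs=max(cv2.findContours(m,0,2)[0],key=cv2.contourArea);R=cv2.minAreaRect(cs);print(R, 'centre',R[0][1]/1000+.2,R[0][0]/1000-.3)
# high points near post and bar
Q=X[140:175,280:305].reshape(-1,3);Q=Q[Q[:,2]>.095];print('post',np.round(Q,3))
Q=X[125:185,163:184].reshape(-1,3);Q=Q[Q[:,2]>.05];print('bar',len(Q),np.round(Q[::3],3))
E
```

```text
board [0.506 0.099 0.073]
bl [0.594 0.182 0.071]
br [0.447 0.011 0.005]
post [ 0.525 -0.074  0.117]
post2 [ 0.526 -0.074  0.082]
disc [ 0.389 -0.042  0.094]
disc2 [ 0.373 -0.025  0.056]
barm [ 0.557  0.259 -0.001]
tub [0.685 0.08  0.075]
cup [ 0.634 -0.144  0.019]
jar [0.673 0.3   0.061]
table [ 0.557 -0.45   0.007]
cut [0.597 0.414 0.006]
plane [0.00402758 0.02168488 0.06673   ] 4814 tilt 0.022052156806349803 yaw of grad 79.47821716823485
((413.75213623046875, 305.5713806152344), (211.55404663085938, 260.2429504394531), 14.10831356048584) centre 0.5055713806152344 0.11375213623046876
post [[ 0.533 -0.075  0.118]
 [ 0.533 -0.077  0.119]
 [ 0.534 -0.08   0.115]
 [ 0.531 -0.072  0.116]
 [ 0.53  -0.075  0.118]
 [ 0.53  -0.077  0.119]
 [ 0.531 -0.08   0.115]
 [ 0.531 -0.083  0.116]
 [ 0.528 -0.072  0.116]
 [ 0.529 -0.075  0.112]
 [ 0.528 -0.077  0.116]
 [ 0.529 -0.08   0.112]
 [ 0.528 -0.083  0.116]
 [ 0.528 -0.073  0.105]
 [ 0.525 -0.074  0.117]
 [ 0.525 -0.077  0.118]
 [ 0.525 -0.08   0.116]
 [ 0.527 -0.073  0.101]
 [ 0.525 -0.075  0.109]
 [ 0.525 -0.078  0.106]
 [ 0.526 -0.081  0.102]
[... 1062 characters left out ...]
0.077]
 [0.503 0.269 0.075]
 [0.504 0.262 0.069]
 [0.5   0.263 0.075]
 [0.497 0.266 0.074]
 [0.494 0.268 0.077]
 [0.492 0.272 0.074]
 [0.493 0.264 0.068]
 [0.488 0.268 0.078]
 [0.486 0.271 0.075]
 [0.486 0.263 0.076]
 [0.484 0.272 0.07 ]
 [0.484 0.263 0.073]
 [0.484 0.256 0.069]
 [0.481 0.275 0.071]
 [0.48  0.266 0.074]
 [0.48  0.257 0.075]
 [0.482 0.25  0.068]
 [0.481 0.242 0.071]
 [0.478 0.266 0.072]
 [0.478 0.258 0.07 ]
 [0.477 0.249 0.076]
 [0.479 0.242 0.068]
 [0.477 0.233 0.076]
 [0.475 0.255 0.071]
 [0.476 0.247 0.069]
 [0.475 0.239 0.072]
 [0.473 0.23  0.078]
 [0.472 0.241 0.075]
 [0.472 0.233 0.071]
 [0.47  0.231 0.069]
 [0.464 0.228 0.07 ]
 [0.458 0.231 0.071]
 [0.455 0.227 0.073]]
```

View pics/crop.png

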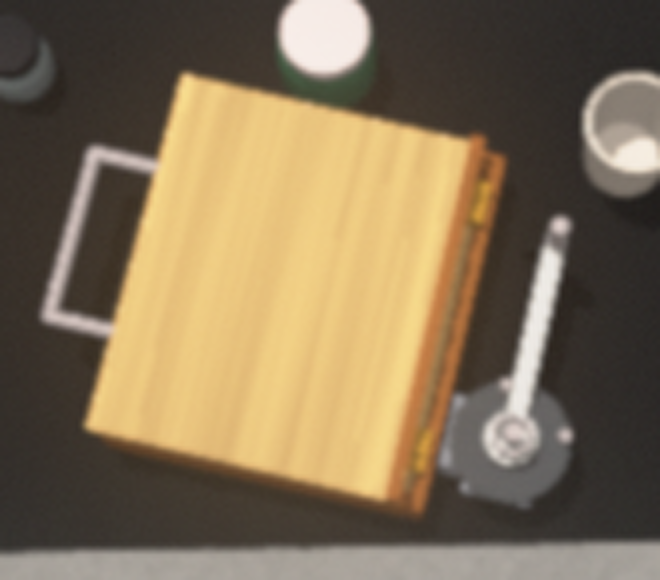

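The crop shows the dark pivot at (510,440) with its post at (560,225), and the easel's bar running from (95,150) to (45,318). It confirms the choice. Yaw is about -13.8°, the bar's middle is about (0.542, 0.257, 0.070), and the hinge is about (0.479, 0.000). I'll go above the bar now.

Request:
play_rows([
  [[4.2,-3.5,0,0,0,1],[8.5,-7,0,0,0,2],[12.7,-10.5,0,0,0,3],[17,-14,-1,0,0,5],[21,-17.5,-2,0,0,6],[25.5,-21.5,-3,0,0,7],[30,-25,-4,0,0,8],[33,-27.7,-4.6,0,0,8]],
], hand=0)

```text
t: 1.1
position: [0.5441, 0.2552, 0.1496]
ee_rot: [-0.377, -3.118, 0.001]
wrist_force: [0.1, -0.1, 0.7]
grip_width: 0.494
grip_force: 0.0
```

Request:
play_rows([
  [[0,0,0,0,0,0],[0,0,0,0,0,0]],
])

```text
t: 1.35
position: [0.5419, 0.2572, 0.1502]
ee_rot: [-0.376, -3.117, 0.0]
wrist_force: [0.7, -0.9, 0.7]
grip_width: 0.498
grip_force: 0.0
```

```bash
python3 - <<'E'
from h import *
s=snap('wrist');save(s,'w1.png');X=cloud(s)
st=robot.get_state();print(st['position'],st['ee_rot'],st['grip_width'])
p=st['position']
m=(abs(X[...,0]-.542)<.07)&(abs(X[...,1]-.257)<.04)&(X[...,2]>.055)&(X[...,2]<.09)
Q=X[m];print(len(Q))
for a in np.arange(.48,.62,.01):
    q=Q[abs(Q[:,0]-a)<.005]
    if len(q)>3: print(round(a,3),len(q),np.round([q[:,1].min(),np.median(q[:,1]),q[:,1].max(),np.percentile(q[:,2],90)],3))
E
```

```text
[0.54165932 0.2576758  0.15046333] [-3.74049259e-01 -3.11799257e+00  8.58403709e-05] 0.5020860340565582
2423
0.48 563 [0.217 0.248 0.278 0.073]
0.49 264 [0.217 0.265 0.277 0.073]
0.5 205 [0.217 0.266 0.275 0.073]
0.51 173 [0.217 0.264 0.273 0.073]
0.52 132 [0.217 0.264 0.27  0.073]
0.53 109 [0.256 0.261 0.267 0.073]
0.54 100 [0.253 0.259 0.265 0.073]
0.55 100 [0.251 0.257 0.262 0.073]
0.56 99 [0.248 0.254 0.26  0.073]
0.57 98 [0.246 0.252 0.258 0.073]
0.58 91 [0.243 0.249 0.255 0.073]
0.59 188 [0.217 0.235 0.253 0.073]
0.6 181 [0.217 0.237 0.249 0.073]
```

View pics/w1.png

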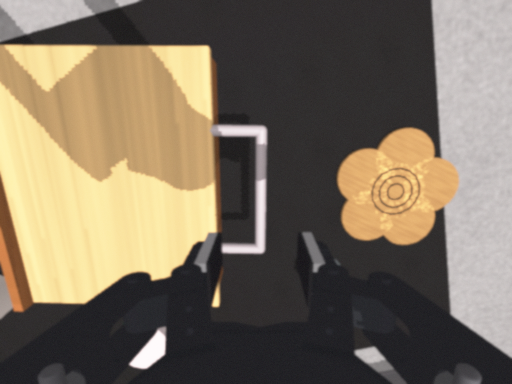

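The wrist view shows the bar at (260,190), between the two fingertips (210,240) and (310,240). Its middle measures (0.541, 0.259, 0.068), so I'll descend and pinch.

Request:
play_rows([
  [[0,0.1,-4,0,0,0],[0,0.1,-7,0,0,0],[0,0.1,-9,0,0,0],[0,0.1,-10,0,0,0],[0,0.1,-10,0,0,0]],
])

```text
t: 2.02
position: [0.5417, 0.2589, 0.0505]
ee_rot: [-0.373, -3.118, 0.001]
wrist_force: [-0.0, -0.0, 0.2]
grip_width: 0.5
grip_force: 0.0
```

Request:
play_rows([
  [[0,0,0,0,0,0],[0,0,0,0,0,0],[0,0,0,0,0,0],[0,0,0,0,0,0],[0,0,0,0,0,0],[0,0,0,0,0,0]],
], hand=1)

```text
t: 2.78
position: [0.5426, 0.2582, 0.0507]
ee_rot: [-0.375, -3.119, 0.0]
wrist_force: [0.2, 0.3, 1.1]
grip_width: -0.0
grip_force: 0.0
```

```bash
python3 - <<'E'
from h import *
st=robot.get_state();print(st['t'],st['position'],st['grip_width'],st['grip_force'],st['wrist_force'])
a0=0.027
e=np.array([.238,.971])
for a in np.r_[np.linspace(a0,.785,9)[1:],.83]:
    dy=.265*(np.cos(a)-np.cos(a0));dz=.265*(np.sin(a)-np.sin(a0));print(round(a,3),np.round(100*np.r_[e*dy,dz],2))
E
```

```text
2.775 [0.54264964 0.25815078 0.05068056] -0.0003893770039328039 0.0 [0.17519846 0.32847653 1.09289247]
0.122 [-0.04 -0.18  2.5 ]
0.216 [-0.14 -0.59  4.98]
0.311 [-0.3  -1.23  7.4 ]
0.406 [-0.51 -2.08  9.75]
0.501 [-0.77 -3.15 12.01]
0.596 [-1.08 -4.42 14.15]
0.69 [-1.44 -5.88 16.16]
0.785 [-1.84 -7.52 18.02]
0.83 [-2.05 -8.36 18.84]
```

The fingers shut on nothing, so I'll look at why.

```bash
python3 - <<'E'
from h import *
s=snap('wrist');save(s,'w2.png')
s2=snap('scene');X=cloud(s2)
im=cv2.resize(s2['image'][110:260,220:400][:,:,::-1],None,fx=3,fy=3,interpolation=cv2.INTER_CUBIC)
cv2.imwrite('pics/w2b.png',np.hstack([cv2.resize(im,(460,384)),s['image'][:,128:400,::-1]]))
E
```

```text
(no output)
```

View pics/w2b.png

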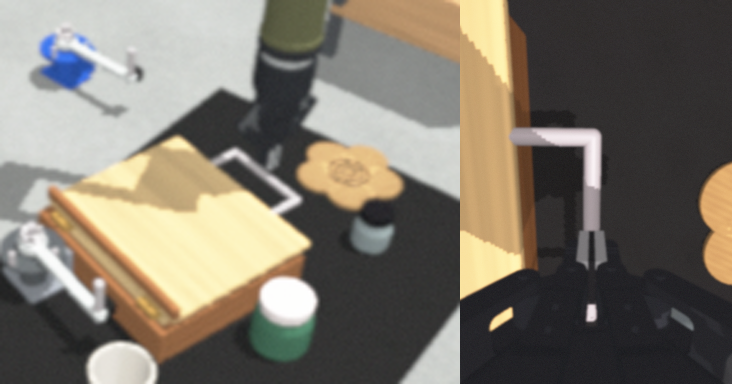

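```bash
python3 - <<'E'
from h import *
s=snap('wrist');X=cloud(s)
# crop columns offset 128, scaled 1; combined image offset 460
for v in range(190,330,8):
    print(v,[tuple(np.round(X[v,u]*1000).tolist()) if s['depth'][v,u]>0 else 0 for u in (248,253,258,262,267,272)])
print(-np.array(s['R']).T@s['t'],robot.get_state()['position'])
E
```

```text
190 [(530.0, 251.0, 1.0), (514.0, 261.0, 70.0), (514.0, 264.0, 72.0), (514.0, 267.0, 73.0), (516.0, 270.0, 71.0), (535.0, 271.0, -0.0)]
198 [(537.0, 250.0, 1.0), (519.0, 260.0, 70.0), (519.0, 263.0, 73.0), (519.0, 266.0, 74.0), (521.0, 268.0, 71.0), (542.0, 270.0, 1.0)]
206 [(544.0, 248.0, 1.0), (524.0, 259.0, 70.0), (524.0, 262.0, 72.0), (524.0, 264.0, 72.0), (526.0, 267.0, 69.0), (550.0, 268.0, -0.0)]
214 [(552.0, 246.0, 1.0), (528.0, 258.0, 72.0), (529.0, 261.0, 73.0), (529.0, 263.0, 73.0), (531.0, 266.0, 70.0), (557.0, 267.0, 1.0)]
222 [(559.0, 244.0, -0.0), (534.0, 256.0, 70.0), (533.0, 260.0, 73.0), (534.0, 262.0, 72.0), (536.0, 265.0, 71.0), (564.0, 265.0, 0.0)]
230 [(567.0, 242.0, -1.0), (539.0, 255.0, 71.0), (538.0, 259.0, 74.0), (539.0, 261.0, 73.0), (541.0, 264.0, 69.0), (572.0, 263.0, -0.0)]
238 [(531.0, 255.0, 98.0), (531.0, 258.0, 99.0), (533.0, 260.0, 98.0), (532.0, 262.0, 99.0), (533.0, 265.0, 99.0), (534.0, 267.0, 98.0)]
246 [(531.0, 256.0, 108.0), (532.0, 258.0, 108.0), (532.0, 260.0, 108.0), (532.0, 262.0, 109.0), (533.0, 264.0, 107.0), (534.0, 267.0, 108.0)]
254 [
[... 788 characters left out ...]
.0, 258.0, 122.0), (541.0, 262.0, 134.0), (529.0, 266.0, 151.0)]
302 [(531.0, 257.0, 150.0), (545.0, 255.0, 131.0), (552.0, 255.0, 123.0), (553.0, 257.0, 122.0), (545.0, 261.0, 133.0), (531.0, 265.0, 152.0)]
310 [(534.0, 256.0, 150.0), (547.0, 255.0, 133.0), (595.0, 245.0, 72.0), (596.0, 247.0, 72.0), (549.0, 260.0, 132.0), (534.0, 265.0, 152.0)]
318 [(537.0, 256.0, 150.0), (550.0, 254.0, 135.0), (601.0, 243.0, 73.0), (602.0, 246.0, 72.0), (551.0, 259.0, 135.0), (537.0, 264.0, 153.0)]
326 [(533.0, 257.0, 159.0), (533.0, 259.0, 159.0), (670.0, 226.0, 0.0), (533.0, 262.0, 160.0), (534.0, 263.0, 160.0), (534.0, 264.0, 159.0)]
[0.47486554 0.27482023 0.22720157] [0.54264782 0.25818134 0.05066155]
```

```bash
python3 - <<'E'
import cv2
im=cv2.imread('pics/w2.png')[120:340,190:330];cv2.imwrite('pics/w2c.png',cv2.resize(im,None,fx=2.7,fy=2.7,interpolation=cv2.INTER_CUBIC))
E
```

```text
(no output)
```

View pics/w2c.png

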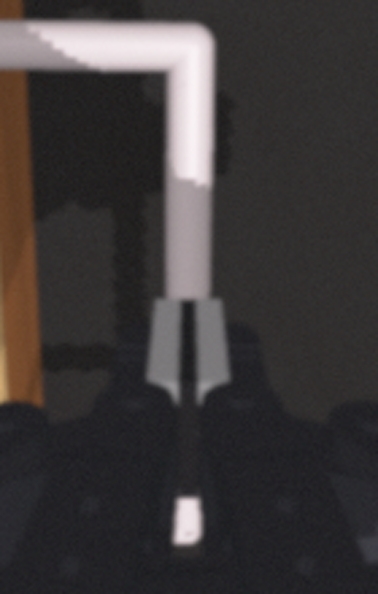

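The close crop shows the grey pads shut above the bar: they end at row 300, and the bar runs on below them. I'll check the tip height with the scene camera.

```bash
python3 - <<'E'
from h import *
s=snap('scene');X=cloud(s)
m=(abs(X[...,0]-.542)<.035)&(abs(X[...,1]-.258)<.03)&(X[...,2]>.03)
v,u=np.where(m)
for r in range(v.min(),v.max()+1):
    c=u[v==r]
    if len(c): print(r,[(int(k),)+tuple((X[r,k]*1000).round().astype(int).tolist()) for k in c[::3]])
E
```

```text
42 [(343, 512, 287, 519)]
43 [(341, 507, 285, 515)]
44 [(342, 510, 287, 513)]
46 [(342, 511, 286, 508)]
47 [(341, 509, 285, 505)]
49 [(340, 507, 286, 499), (343, 515, 288, 500)]
50 [(340, 508, 285, 496)]
51 [(341, 513, 282, 496), (344, 523, 280, 499), (347, 529, 285, 499)]
52 [(339, 508, 280, 492), (342, 520, 276, 497), (345, 528, 276, 499), (348, 535, 280, 499)]
53 [(338, 509, 274, 491), (341, 521, 268, 496), (344, 528, 273, 497), (347, 535, 276, 498), (350, 541, 281, 498)]
54 [(339, 519, 261, 495), (342, 528, 261, 498), (345, 536, 264, 499), (348, 541, 270, 499), (351, 543, 284, 495)]
55 [(341, 530, 252, 498), (344, 536, 257, 498), (347, 542, 264, 498), (350, 546, 273, 496), (353, 549, 285, 494)]
56 [(342, 536, 247, 499), (345, 542, 252, 499), (348, 548, 258, 499), (351, 551, 271, 495), (354, 553, 284, 492)]
57 [(343, 540, 246, 497), (346, 547, 249, 499), (349, 552, 257, 497), (352, 555, 269, 495), (355, 555, 288, 489)]
58 [(344, 546, 241, 498), (347, 553, 245, 498), (350, 556, 255, 496), (353, 558, 269, 493)]
59 [(346, 555, 236, 499), (349, 558, 246, 497), (352, 560, 261, 493), (3
[... 7989 characters left out ...]
, 76), (322, 540, 243, 105), (325, 548, 248, 106)]
173 [(316, 509, 260, 74), (320, 531, 246, 94), (323, 544, 242, 103), (326, 550, 252, 101)]
174 [(316, 512, 255, 74), (319, 520, 263, 73), (323, 544, 245, 97), (326, 551, 252, 97)]
175 [(317, 515, 259, 68), (320, 526, 258, 75), (324, 547, 247, 93)]
176 [(318, 519, 260, 66), (322, 535, 258, 76)]
177 [(320, 530, 254, 71), (323, 541, 253, 78)]
178 [(321, 535, 253, 70), (324, 543, 259, 71)]
179 [(322, 539, 253, 68), (325, 551, 251, 76)]
180 [(323, 545, 250, 68), (326, 554, 254, 71)]
181 [(325, 553, 250, 69), (328, 564, 249, 75)]
182 [(326, 559, 247, 69), (329, 569, 248, 75)]
183 [(327, 563, 248, 66), (330, 575, 245, 75)]
184 [(329, 572, 244, 70)]
```

Both cameras put the real fingertips at about z=0.093, while the state reports the TCP at z=0.051. The fingers are therefore about 42 mm shorter than the reported TCP, and horizontally they agree. I'll trust the images: reopen, go 40 mm lower and pinch again.

Request:
play_rows([
  [[0,0,0,0,0,0],[0,0,0,0,0,0],[0,0,0,0,0,0],[0,0,-1,0,0,0],[0,0,-2,0,0,0],[0,0,-3,0,0,0],[0,0,-4,0,0,0],[0,0,-4,0,0,0]],
], hand=0)

```text
t: 3.98
position: [0.5416, 0.2578, 0.0093]
ee_rot: [-0.375, -3.117, 0.002]
wrist_force: [-0.6, -0.5, -0.1]
grip_width: 0.501
grip_force: 0.0
```

Request:
play_rows([
  [[0,0,0,0,0,0],[0,0,0,0,0,0],[0,0,0,0,0,0],[0,0,0,0,0,0],[0,0,0,0,0,0]],
], hand=1)

```text
t: 4.6
position: [0.543, 0.2581, 0.0111]
ee_rot: [0.375, 3.118, -0.0]
wrist_force: [0.5, -2.4, 2.2]
grip_width: 0.094
grip_force: 58.5
```

The bar is gripped (58 N, about 8 mm opening). Now I'll raise it along the arc.

Request:
play_rows([
  [[0,-0.1,1.3,0,0,0],[0,-0.2,2.5,0,0,0],[-0.1,-0.4,3.7,0,0,0],[-0.1,-0.6,5,0,0,0],[-0.2,-0.9,6.2,0,0,0],[-0.3,-1.2,7.4,0,0,0],[-0.4,-1.6,8.6,0,0,0],[-0.5,-2.1,9.75,0,0,0]],
])

```text
t: 5.6
position: [0.5378, 0.238, 0.1094]
ee_rot: [0.375, 3.119, 0.003]
wrist_force: [3.4, 5.4, -5.5]
grip_width: 0.087
grip_force: 58.3
```

Request:
play_rows([
  [[-0.1,-0.5,1.1,0,0,0],[-0.3,-1.1,2.3,0,0,0],[-0.4,-1.7,3.35,0,0,0],[-0.6,-2.3,4.4,0,0,0],[-0.8,-3.1,5.4,0,0,0],[-0.9,-3.8,6.4,0,0,0],[-1.1,-4.6,7.4,0,0,0],[-1.3,-5.4,8.3,0,0,0]],
])

```text
t: 6.6
position: [0.5244, 0.1853, 0.193]
ee_rot: [0.374, 3.119, 0.007]
wrist_force: [2.3, 6.8, -2.2]
grip_width: 0.095
grip_force: 58.3
```

Request:
play_rows([
  [[0,0,0,0,0,0],[0,0,0,0,0,0]],
])

```text
t: 6.85
position: [0.5243, 0.1843, 0.1939]
ee_rot: [0.375, 3.118, 0.005]
wrist_force: [-2.4, 5.0, 7.0]
grip_width: 0.095
grip_force: 59.5
```

```bash
cat > tilt.py <<'E'
from h import *
def tilt():
    s=snap('scene');X=cloud(s)
    L=(X-np.array([.479,0,.062]))
    e=np.array([.238,.971]);ex=np.array([.971,-.238])
    y=L[...,:2]@e;x=L[...,:2]@ex;z=L[...,2]
    m=(abs(x)<.1)&(y>.0)&(y<.22)&(z>.02)&(z<.3)&(np.hypot(y,z)<.21)
    y,z=y[m],z[m]
    best=None
    for i in range(6):
        k=np.polyfit(y,z,1);r=abs(np.polyval(k,y)-z);t=max(.006,np.percentile(r,70));y,z=y[r<t],z[r<t]
    print('tilt',np.arctan(k[0]),len(y),k);return s,X
E
python3 - <<'E'
from tilt import *
tilt(); st=robot.get_state();print(st['t'],st['position'],st['wrist_force'])
E
```

```text
tilt 0.7779794292823827 3219 [0.98527153 0.0091669 ]
6.9 [0.52427057 0.18431615 0.19388825] [-1.53770728  4.31102763  6.38126039]
```

Tilt is 0.778 rad. I'll release and withdraw upward.

Request:
play_rows([
  [[0,0,0,0,0,0],[0,0,0,0,0,0],[0,0,0,0,0,0],[0,0,0,0,0,0],[0,0,0,0,0,0],[0,0,0,0,0,0]],
], hand=0)

```text
t: 7.65
position: [0.5246, 0.1832, 0.1911]
ee_rot: [-0.375, -3.119, 0.0]
wrist_force: [0.1, 0.8, 0.2]
grip_width: 0.498
grip_force: 0.0
```

Request:
play_rows([
  [[0,0,1,0,0,0],[0,0,3,0,0,0],[0,0,6,0,0,0],[0,0,9,0,0,0],[0,0,12,0,0,0],[0,0,12,0,0,0],[0,0,12,0,0,0]],
])

```text
t: 8.52
position: [0.5243, 0.1831, 0.3109]
ee_rot: [-0.375, -3.119, 0.0]
wrist_force: [0.1, 0.9, -0.4]
grip_width: 0.502
grip_force: 0.0
```

```bash
python3 - <<'E'
from tilt import *
tilt(); st=robot.get_state();print(st['t'],st['position'],st['wrist_force'],st['qpos'])
s=snap('top');X=cloud(s);Q=X[140:175,280:305].reshape(-1,3);Q=Q[Q[:,2]>.105];print('post',Q.mean(0),len(Q))
Q=X[195:212,277:292].reshape(-1,3);Q=Q[Q[:,2]>.085];print('pivcap',Q.mean(0),len(Q))
E
```

```text
tilt 0.7768069565256384 3184 [0.98296353 0.00937856]
8.575 [0.52389533 0.18301525 0.31022566] [-0.19954079 -0.24980513 -0.09140811] [ 2.59982699e-01  2.13831731e-01  1.35396778e+00 -2.37159704e-05
  1.57571621e+00 -1.07160322e+00]
post [ 0.52886906 -0.07697807  0.11648622] 18
pivcap [ 0.39527368 -0.04298928  0.0913718 ] 42
```

The board holds at 0.777 rad after release. Next I'll go above the post at (0.528, -0.078), staying high over the board.

Request:
play_rows([
  [[0,-5,0,0,0,0],[0.2,-11,0,0,0,0],[0.3,-17,0,0,0,0],[0.4,-23,0,0,0,0],[0.4,-26.1,-3,0,0,0],[0.4,-26.1,-8,0,0,0],[0.4,-26.1,-13,0,0,0],[0.4,-26.1,-17,0,0,0]],
], hand=0.1)

```text
t: 9.62
position: [0.5267, -0.0777, 0.1381]
ee_rot: [-0.375, -3.115, -0.001]
wrist_force: [0.3, -0.7, -0.6]
grip_width: 0.452
grip_force: 0.0
```

Request:
play_rows([
  [[0,0,0,0,0,0],[0,0,0,0,0,0]],
])

```text
t: 9.88
position: [0.5294, -0.0779, 0.1419]
ee_rot: [0.375, 3.118, -0.0]
wrist_force: [0.2, -0.7, 0.4]
grip_width: 0.45
grip_force: 0.0
```

```bash
python3 - <<'E'
from h import *
s=snap('wrist');save(s,'w3.png');X=cloud(s)
st=robot.get_state();print(st['position'],st['ee_rot'],st['grip_width'],st['wrist_force'])
m=(np.hypot(X[...,0]-.528,X[...,1]+.078)<.03)&(X[...,2]>.105)&(X[...,2]<.122)
Q=X[m];print(len(Q),Q.mean(0),Q.min(0),Q.max(0))
E
```

```text
[ 0.53008701 -0.0780349   0.14271952] [ 3.74259547e-01  3.11647648e+00 -4.73055430e-04] 0.4476008040376482 [ 1.01878516 -0.72993127  0.26224571]
203 [ 0.5300795  -0.07557918  0.11320459] [ 0.52509105 -0.08154816  0.10505763] [ 0.53686556 -0.07002378  0.11606559]
```

View pics/w3.png

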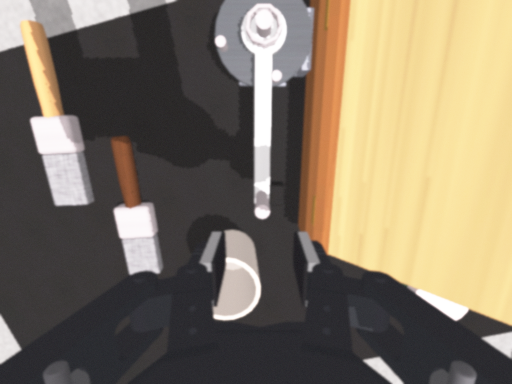

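The view shows the post tip at (262,212), centred between the fingertips at (215,250) and (308,250). The cup is beyond it at (237,280), clear of the gripper. I'll descend and pinch.

Request:
play_rows([
  [[0,0.2,-3,0,0,0],[0,0.2,-6,0,0,0],[0,0.2,-8.5,0,0,0],[0,0.2,-9.5,0,0,0],[0,0.2,-10.2,0,0,0],[0,0.2,-10.2,0,0,0]],
])

```text
t: 10.68
position: [0.5294, -0.0759, 0.0399]
ee_rot: [0.375, 3.118, -0.0]
wrist_force: [-0.0, 0.4, 0.0]
grip_width: 0.45
grip_force: 0.0
```

Request:
play_rows([
  [[0,0,0,0,0,0],[0,0,0,0,0,0],[0,0,0,0,0,0],[0,0,0,0,0,0],[0,0,0,0,0,0]],
], hand=1)

```text
t: 11.3
position: [0.5302, -0.0759, 0.0408]
ee_rot: [0.375, 3.116, -0.0]
wrist_force: [0.6, 0.5, 5.8]
grip_width: 0.121
grip_force: 58.8
```

```bash
python3 - <<'E'
import numpy as np
ex=np.array([.971,-.238]);e=np.array([.238,.971])
for a in np.arange(0,1.05,.0625).tolist()+[1.0,1.02]:
    d=.14*((np.cos(a)-1)*ex-np.sin(a)*e);print(round(a,3),np.round(d*100,2),round(-np.degrees(a),1))
E
```

```text
0.0 [ 0. -0.] -0.0
0.062 [-0.23 -0.84] -3.6
0.125 [-0.52 -1.67] -7.2
0.188 [-0.86 -2.48] -10.7
0.25 [-1.25 -3.26] -14.3
0.312 [-1.68 -4.02] -17.9
0.375 [-2.17 -4.75] -21.5
0.438 [-2.69 -5.45] -25.1
0.5 [-3.26 -6.11] -28.6
0.562 [-3.87 -6.74] -32.2
0.625 [-4.52 -7.32] -35.8
0.688 [-5.2  -7.87] -39.4
0.75 [-5.92 -8.37] -43.0
0.812 [-6.66 -8.83] -46.6
0.875 [-7.44 -9.24] -50.1
0.938 [-8.23 -9.6 ] -53.7
1.0 [-9.05 -9.91] -57.3
1.0 [-9.05 -9.91] -57.3
1.02 [ -9.32 -10.  ] -58.4
```

The post is gripped. Now the swing, turning the hand along with the arm.

Request:
play_rows([
  [[-0.2,-0.8,0,0,0,-3.6],[-0.5,-1.7,0,0,0,-7.2],[-0.9,-2.5,0,0,0,-10.7],[-1.25,-3.3,0,0,0,-14.3],[-1.7,-4,0,0,0,-18],[-2.2,-4.75,0,0,0,-21.5],[-2.7,-5.45,0,0,0,-25],[-3.3,-6.1,0,0,0,-28.6]],
])

```text
t: 12.3
position: [0.4973, -0.1363, 0.0407]
ee_rot: [1.136, 2.925, 0.003]
wrist_force: [0.8, 4.2, 5.3]
grip_width: 0.123
grip_force: 59.2
```

Request:
play_rows([
  [[-0.6,-0.6,0,0,0,-3.6],[-1.2,-1.2,0,0,0,-7.2],[-1.9,-1.75,0,0,0,-10.7],[-2.6,-2.25,0,0,0,-14.3],[-3.4,-2.7,0,0,0,-18],[-4.15,-3.1,0,0,0,-21.5],[-4.9,-3.5,0,0,0,-25],[-5.75,-3.8,0,0,0,-28.6]],
])

```text
t: 13.3
position: [0.4398, -0.1736, 0.0407]
ee_rot: [1.825, 2.554, 0.006]
wrist_force: [2.8, 8.9, 8.6]
grip_width: 0.121
grip_force: 59.3
```

Request:
play_rows([
  [[-0.15,-0.05,0,0,0,-0.5],[-0.3,-0.1,0,0,0,-1],[-0.3,-0.1,0,0,0,-1],[-0.3,-0.1,0,0,0,-1]],
])

```text
t: 13.8
position: [0.4391, -0.1738, 0.0407]
ee_rot: [1.844, 2.538, 0.01]
wrist_force: [8.6, 11.8, 4.2]
grip_width: 0.125
grip_force: 58.8
```

```bash
python3 - <<'E'
from tilt import *
tilt(); s=snap('wrist');save(s,'w4.png');X=cloud(s)
st=robot.get_state();print(st['t'],st['position'],st['grip_width'],st['grip_force'],st['wrist_force'])
p=np.array(st['position'])[:2]-[.391,-.042]
th=np.arctan2(-.238,.971)-np.arctan2(p[1],p[0]);print('swing from tcp',th,np.hypot(*p))
# arm bar direction
m=(abs(X[...,2]-.07)<.004)&(np.hypot(X[...,0]-.391,X[...,1]+.042)<.13)&(np.hypot(X[...,0]-.391,X[...,1]+.042)>.055)&(X[...,1]<-.07)
Q=X[m][:,:2];d=(Q-[.391,-.042]).mean(0);_,_,V=np.linalg.svd(Q-Q.mean(0))
print(len(Q),'swing mean',-.240-np.arctan2(d[1],d[0]),'dir',V[0], -.240-np.arctan2(*(V[0]*np.sign(V[0][0]))[::-1]))
E
```

```text
tilt 0.7765128396840117 3212 [0.9823854  0.00927676]
13.9 [ 0.43909335 -0.17384482  0.04071695] 0.12229281764348571 58.82780788466334 [ 8.17168299 12.1610989   4.86690389]
swing from tcp 0.9806530623397227 0.14034253762008955
3536 swing mean 0.95995041887288 dir [ 0.31621194 -0.94868857] 1.0090624539137736
```

View pics/w4.png

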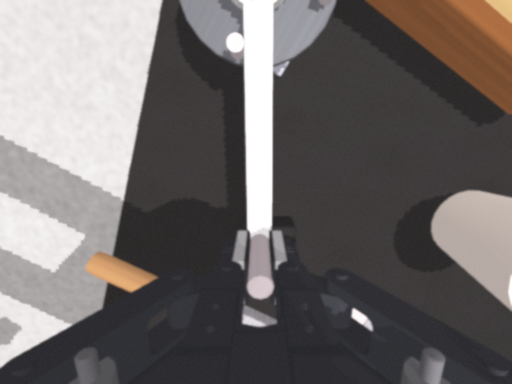

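The view shows the post pinched at (260,275) and the arm against its stop pin at (235,42). The wrist force rose to about 15 N while the arm barely moved, so it is at its stop. The board is still at 0.777 rad. I'll hold briefly and hand in.

Request:
play_rows([
  [[0,0,0,0,0,0],[0,0,0,0,0,0],[0,0,0,0,0,0],[0,0,0,0,0,0]],
])

```text
t: 14.4
position: [0.4391, -0.1739, 0.0407]
ee_rot: [1.844, 2.538, 0.01]
wrist_force: [9.5, 11.5, 5.0]
grip_width: 0.122
grip_force: 58.8
```

```bash
python3 -c "
from plant import robot
print(robot.sign_off())"
```

```text
the job is handed in; nothing more can be done
None
```

I handed the job in at about 14.4 s: the board stands released at about 0.777 rad (44.5°), and the retaining arm is pinched and held at its stop; the hand-in returned no verdict.

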